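Open the sample chamber's window over the jar

ROBOT

A 6-joint arm with a two-finger parallel gripper is mounted at the origin on the work surface. World frame = base frame: x ahead of the robot, y to its left, z up, the work surface at z = 0. Lengths are in m, angles in rad, forces in N, time in s.
With the tool pointing down it reaches from about 0.35 to 1 m from the base axis. Payload 7.1 kg.
Tool frame: the origin (TCP) lies midway between the tips of the shut fingers; the grasp point (between the pads) lies 19 mm behind it; z points along the fingers, y is the direction in which the jaws open and shut (so a half turn about z gives the same grasp; the last joint's range is limited). The gripper opens to 85 mm and grips with 20 to 120 N. Pads are 22 mm wide; open, the fingers measure 114 mm over their backs; the gripper's body (76 mm by 85 mm) begins 54 mm behind the grasp point. The pads swing forward as they close: fully open they stand 13 mm farther back than shut.
Start: joints at [-1.252, 0.423, 1.63, -0, 1.089, -0.019], TCP at [0.207, -0.59, 0.231] pointing down, gripper open.
Joint ranges: [-3, 3], [-0.9, 2.11], [0.09, 2.58], [-1.31, 4.45], [0.11, 2.69], [-2.54, 2.54]. Speed limits (rad/s): [2.39, 2.39, 3.01, 3.14, 3.14, 3.14].

INTERFACE

Orientations are given as a unit quaternion [x, y, z, w].
In Python, from plant import * gives the robot as it stands.
- The arm moves only by the tool jog_arm, never from a script. Its argument "increments" is a list of rows, each an object of numbers: "dx", "dy", "dz": the shift along the tool's x, y, z in cm; "wx", "wy", "wz": the turn, a rotation vector about the tool's x, y, z in degrees; "gripper": the opening, from -1 (shut) to 1 (fully open). A call has 1 to 8 rows; each row shifts and turns the commanded pose from where the row before left it, along the tool's axes as they then stand; what a row does not reach is not made up. A row lasts 1/8 s, in which the tool goes at most 62.5 mm and 10.7 degrees, less where a joint would pass 70% of its speed; a pose out of reach is approached as far as the arm can. A call is refused whole if a number of a shift passes 6.25 or a number of a turn 10.7, either way. A call with a gripper value outside its range is refused whole. The fingers move at their own pace and stop on an object; "force" is the grip in N (left out, the last holds). Time passes only in rows, so rows that do not move let the fingers close. It gives the time, the measured TCP pose, the force and the opening at its end, in the units of the state.
- get_state(): the state, without advancing time (a new reading comes with each control period).
- grab_frame(name): name is "scene" or "top" or "wrist"; returns (picture, depth): 400x640x3 uint8, red, green, blue; 400x640 float32, m along the optical axis (not along the pixel's ray), 0 where there is no reading.
- camera_info(name): a dict with "intrinsics" (3x3 intrinsics, pixels), "dist" ([k1, k2, p1, p2, k3] as OpenCV has them; the pictures are not rectified), "rvec" (rotation vector, rad) and "tvec" (3), from world to camera coordinates, as OpenCV has them. Camera axes: x right, y down, z forward; pixel columns grow to the right and rows downward; lengths in m; the calibration is good to about 2 mm. A picture is of the moment at which its call begins: read the wrist's pose just before it. camera_info takes no time and is no camera call; for the wrist camera it gives the pose at the moment of the call.
- job_done(): hands the job in, once; it reports no verdict.
Trained networks look in the newest picture that a camera, given by its name, has taken for a name from the list of things; names that differ only in an ending like _2 or _b are one class to them, and where a whole thing is asked for, a point or a joint stands for the part that bears it (a point fixed in the world has none). Each returns a list of dicts, best first, with "confidence" (0 to 1); they miss things now and then, are a little off and sometimes report something else, mostly with a low value. They report only what shows in the picture. A call takes as long as a camera call.
- search_frame(target, camera): "bbox" ([left, top, right, bottom] in pixels, round what is visible of it).
- masks_of(target, camera): "region" (400x640 bool, what is visible of it) and "bbox" ([left, top, right, bottom] in pixels, round what is visible of it).
The state is a dict: "t": time; "joint_pos": joint angles; "qd": joint speeds; "tau": joint torques, N m; "position": TCP position; "ee_rot": TCP orientation; "ft_force": force on the tool from outside, world axes, zero at the start; "ft_torque": the same for the moment, N m; "opening": opening from 0.0 (shut) to 1.0 (fully open).
Only numpy, scipy, OpenCV 4.12 (cv2) and the standard library are available. Lean on these libraries where they do the work, as an engineer would, in place of code of your own. Each camera call takes 0.05 s, during which the arm holds its last target. There are 200 camera calls.

TASK

On the lab bench stands a low clear sample chamber with two bays, each under its own clear sliding window. Open the window above the capped jar: lift it by its upright grip so that its feet clear the stop bumps on the rails, slide it fully back, and let it down so that it sits on its rails again. Leave the window over the open dish shut.

Things in the scene. Friction and masses are not known exactly. Their poses are not given: they have to be found in the camera images.
- chamber: Fixed clear box, 240 mm deep (x) by 300 wide (y), rail tops at 100 mm. Origin: centre of its underside, on the bench; x points to its back (away from the robot, turned up to 20 degrees), y left, z up. Bays at y = +75 and -75 mm. Steel bumps on the rails, 10 mm high, block each window's rear feet after 12 mm of sliding; lifted over 10 mm it slides on, past them after 30 mm of travel.
- left_grip (a point): Grip of the left window (chamber y +75 mm): upright tab mid-window, 12 mm thick (chamber x), 40 wide (y), 45 tall, its top 163 mm above the bench. This point lies in it at 145 mm with the window down, 27 mm above the window's face. In the chamber frame its x is -55 mm at the front end of travel (shut: -55 to -47), +30 at the rear stop (open).
- right_grip (a point): The same point on the like grip of the right window (chamber y -75 mm). Either window is 120 mm (x) by 132 (y), clear with aluminium edges, on four 12 mm feet; it moves only along chamber x (85 mm) and up (30 mm at most), without turning. It weighs 0.2 to 0.4 kg, drags about 1 N, stays where it is slid and sinks onto its rails when let go.
- jar_mid (a point): Centre, half-way up, of the capped jar: brown glass, black cap, 48 mm in diameter, 66 mm tall, standing in the front half of either bay, seen through the shut window. It shows which window to open and is not handled. The other bay holds a white open dish, 64 mm wide, 22 mm high.

How it is judged:
By the outcome, as a careful person would: the job done as asked, in the order asked, and still so for the second after the job is handed in, with the robot touching nothing.
It also fails if it takes over 32 s, if anything falls off the work surface, if the arm or the gripper's body presses on something with over 40 N, if the wrist force passes 120 N, or if a joint passes its speed limit or range.

## Working session

There is one attempt and no reset: what is moved stays moved. The work goes in short steps, Python scripts to look and compute and a tool call to move; the robot and the scene stay as the last step left them, time stands still between calls to the robot, and variables do not carry over. Pictures are saved under pics/ and viewed, about 8 in all and at most 12, crops included, and the job is handed in when it is done.

Besides the shell and the picture viewer there is one more tool, called after "Request:" in YAML: its name, and indented under it one key for each argument. jog_arm: Moves the arm, as the interface text tells. Its arguments: {"type":"object","properties":{"increments":{"type":"array"},"force":{"type":"number"}},"required":["increments"]}

```bash
mkdir -p pics
python3 - <<'E'
from plant import *
import cv2,numpy as np
ims=[]
for c in ["scene","top"]:
    p,d=grab_frame(c); np.savez(f"{c}.npz",p=p,d=d)
    ims.append(p)
    for n in ["left_grip","right_grip","jar_mid","chamber"]:
        for r in search_frame(n,c)[:3]: print(c,n,np.round(r["bbox"]),round(r["confidence"],2))
    i=camera_info(c); print(i)
cv2.imwrite("pics/a.png",cv2.cvtColor(ims[0],cv2.COLOR_RGB2BGR))
cv2.imwrite("pics/b.png",cv2.cvtColor(ims[1],cv2.COLOR_RGB2BGR))
print(get_state())
E
```

```text
scene left_grip [301. 164. 403. 230.] 0.73
scene right_grip [232. 143. 330. 201.] 0.65
scene chamber [187. 144. 408. 324.] 0.73
{'intrinsics': array([[398.51316416,   0.        , 320.57545517],
       [  0.        , 398.51316416, 197.20726744],
       [  0.        ,   0.        ,   1.        ]]), 'dist': array([0.02213296, 0.        , 0.        , 0.        , 0.        ]), 'rvec': array([ 0.98737763,  2.35961298, -1.16563845]), 'tvec': array([ 0.3778773 , -0.14936121,  1.04375108])}
top left_grip [260. 193. 382. 312.] 0.87
top left_grip [366. 161. 488. 275.] 0.52
top right_grip [362. 164. 486. 272.] 0.73
top right_grip [230.  90. 489. 320.] 0.56
top chamber [230.  88. 485. 316.] 0.71
{'intrinsics': array([[479.85972747,   0.        , 317.57829365],
       [  0.        , 479.85972747, 203.63878118],
       [  0.        ,   0.        ,   1.        ]]), 'dist': array([0.04106707, 0.        , 0.        , 0.        , 0.        ]), 'rvec': array([ 2.13070995, -2.18683214,  0.12346026]), 'tvec': array([0.05557553, 0.56368019, 0.71009828])}
{'t': 0.5, 'joint_pos': array([-1.25199734e+00,  4.23101600e-01,  1.62990811e+00,  2.20909929e-06,
        1.08862225e+00, -1.90258909e-02]), 'qd': array([-0.00052672, -0.00134721, -0.00107639, -0.00176769, -0.00057967,
       -0.00081131]), 'tau': array([-4.81448278e-04, -5.56890678e+01, -2.81902957e+01, -1.77250274e-05,
        1.77066591e-03, -3.17009842e-06]), 'position': array([ 0.20714816, -0.5896439 ,  0.23131487]), 'ee_rot': array([ 9.85768266e-01,  1.68109858e-01, -1.96688323e-06, -1.95775698e-05]), 'ft_force': array([ 0.34562365, -0.05592155, -0.5203378 ]), 'ft_torque': array([-0.01932015, -0.01037252,  0.00016497]), 'opening': 1.0009646042957705}
```

View pics/a.png

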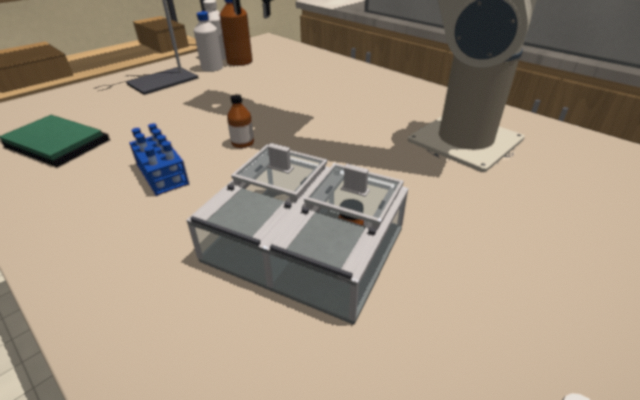

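View pics/b.png

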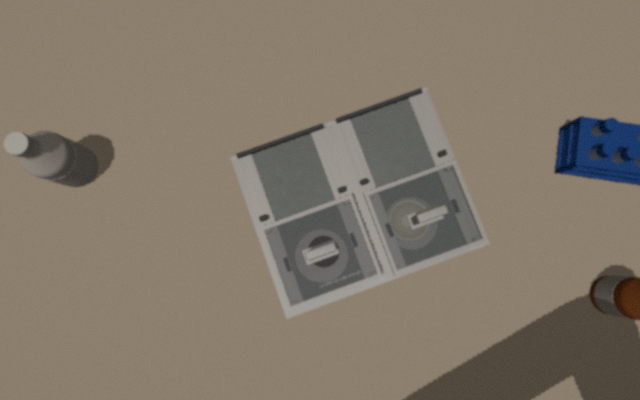

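The scene view shows the jar (brown, black cap at about 352,208) under the window on the robot's left. In the top view the dark cap is at (322,252) in the left bay and the pale dish at (412,222) in the right. So the left window is the one to open.

```bash
cat > h.py <<'E'
import numpy as np, cv2
def pix2w(info,uv,z):
    R=cv2.Rodrigues(info["rvec"])[0]; t=info["tvec"]
    p=cv2.undistortPoints(np.array(uv,float).reshape(-1,1,2),info["intrinsics"],info["dist"]).reshape(-1,2)
    r=np.c_[p,np.ones(len(p))]@R; c=-R.T@t
    return c+r*((z-c[2])/r[:,2])[:,None]
def cloud(info,d):
    v,u=np.nonzero(d>0); p=cv2.undistortPoints(np.c_[u,v].astype(float).reshape(-1,1,2),info["intrinsics"],info["dist"]).reshape(-1,2)
    z=d[v,u]; X=np.c_[p*z[:,None],z]; R=cv2.Rodrigues(info["rvec"])[0]
    return (X-info["tvec"])@R,u,v
E
python3 - <<'E'
from plant import *
from h import *
i=camera_info("top"); f=np.load("top.npz")
c=[(233,157),(427,90),(487,241),(289,315)]
W=pix2w(i,c,.1); print(W.round(4)); print([np.linalg.norm(W[k]-W[k-1]).round(3) for k in range(4)])
print("centre",W.mean(0))
e=(W[0]+W[1]-W[2]-W[3]); print("yaw",np.degrees(np.arctan2(e[1],e[0])))
P,u,v=cloud(i,f["d"])
for n,b in dict(L=(295,235,345,270),R=(400,200,455,235)).items():
    m=(u>b[0])&(u<b[2])&(v>b[1])&(v<b[3])&(P[:,2]>.145)&(P[:,2]<.18)
    Q=P[m]; print(n,m.sum(),Q.mean(0) if m.sum() else "")
    if m.sum()>5:
        q=np.c_[u[m],v[m]]; print(q.min(0),q.max(0)); t=Q[Q[:,2]>.157]; print(len(t),t.mean(0),np.ptp(t,0)); print(cv2.minAreaRect((t[:,:2]*1000).astype(np.float32)))
p=f["p"][60:340,200:510]
p=cv2.convertScaleAbs(p,alpha=1.6)
cv2.imwrite("pics/c.png",cv2.cvtColor(cv2.resize(p,None,fx=2.1,fy=2.1,interpolation=cv2.INTER_CUBIC),cv2.COLOR_RGB2BGR))
E
```

```text
[[ 0.6271  0.1595  0.1   ]
 [ 0.7178 -0.1212  0.1   ]
 [ 0.4987 -0.1928  0.1   ]
 [ 0.4046  0.0838  0.1   ]]
[np.float64(0.235), np.float64(0.295), np.float64(0.231), np.float64(0.292)]
centre [ 0.56206123 -0.01766003  0.1       ]
yaw 18.441939453119033
L 300 [0.48950033 0.03901312 0.16252328]
[305 242] [336 260]
298 [0.48955862 0.03896371 0.16259686] [0.02183079 0.03946752 0.00673078]
((489.6197509765625, 38.933929443359375), (11.948580741882324, 39.886173248291016), 18.462169647216797)
R 313 [ 0.53294129 -0.10241804  0.16185605]
[414 205] [447 223]
294 [ 0.53329807 -0.10351589  0.1625299 ] [0.02117846 0.03946086 0.00797556]
((533.5314331054688, -103.97669219970703), (11.920355796813965, 39.78346252441406), 18.743986129760742)
```

View pics/c.png

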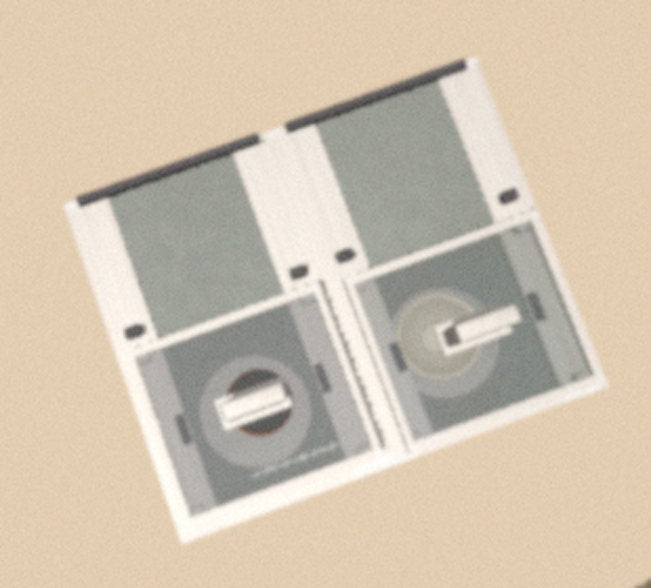

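Left grip from depth: (0.4896, 0.0390), top at 0.163, 12×40 mm, yaw 18.5°. That matches the stated sizes. The crop confirms the jar cap under the left grip (258,400). I'll raise and turn first.

Request:
jog_arm:
  increments:
    - {"dz": -5,"wz": -10.5}
    - {"dz": -5,"wz": -10.5}
    - {"wz": -10.5}
    - {"wz": -10.5}
    - {"wz": -10.5}
    - {"wz": -10.5}
    - {"wz": -10.5}
    - {"wz": -10.5}

```text
validation failed for argument at $.in...
```

```bash
cat > rel.py <<'E'
from plant import *
import sys,numpy as np
from scipy.spatial.transform import Rotation as R
T=np.array(eval(sys.argv[1])); s=get_state(); r=R.from_quat(s["ee_rot"]); M=r.as_matrix()
print("t",s["t"],"pos",s["position"].round(4),"open",round(s["opening"],3),"F",s["ft_force"].round(1),"j",s["joint_pos"].round(2))
a=np.radians(18.5); y=np.array([np.cos(a),np.sin(a),0]); z=np.array([0,0,-1.]); G=np.c_[np.cross(y,z),y,z]
print("rotvec deg tool",np.degrees(R.from_matrix(M.T@G).as_rotvec()).round(2))
print("shift cm tool now",(M.T@(T-s["position"])*100).round(2),"in final frame",(G.T@(T-s["position"])*100).round(2))
E
python3 rel.py "[.4896,.039,.25]"
```

```text
t 0.5 pos [ 0.2071 -0.5896  0.2313] open 1.001 F [ 0.3 -0.1 -0.5] j [-1.25  0.42  1.63  0.    1.09 -0.02]
rotvec deg tool [ -0.    -0.   -89.14]
shift cm tool now [ 47.48 -49.95  -1.87] in final frame [50.65 46.73 -1.87]
```

The call was refused on validation, so I'll give every key.

Request:
jog_arm:
  increments:
    - {"dx": 0,"dy": 0,"dz": -5,"wx": 0,"wy": 0,"wz": -10.5,"gripper": 1}
    - {"dx": 0,"dy": 0,"dz": -5,"wx": 0,"wy": 0,"wz": -10.5,"gripper": 1}
    - {"dx": 0,"dy": 0,"dz": 0,"wx": 0,"wy": 0,"wz": -10.5,"gripper": 1}
    - {"dx": 0,"dy": 0,"dz": 0,"wx": 0,"wy": 0,"wz": -10.5,"gripper": 1}
    - {"dx": 0,"dy": 0,"dz": 0,"wx": 0,"wy": 0,"wz": -10.5,"gripper": 1}
    - {"dx": 0,"dy": 0,"dz": 0,"wx": 0,"wy": 0,"wz": -10.5,"gripper": 1}
    - {"dx": 0,"dy": 0,"dz": 0,"wx": 0,"wy": 0,"wz": -10.5,"gripper": 1}
    - {"dx": 0,"dy": 0,"dz": 0,"wx": 0,"wy": 0,"wz": -10.5,"gripper": 1}

```text
t: 1.5
position: [0.2071, -0.5896, 0.3314]
ee_rot: [0.618, 0.786, -0.0, -0.0]
ft_force: [0.4, 0.2, 0.5]
opening: 0.998
```

```bash
python3 rel.py "[.4896,.039,.25]"
```

```text
t 1.5 pos [ 0.2071 -0.5896  0.3314] open 0.998 F [0.4 0.2 0.5] j [-1.25  0.33  1.53 -0.    1.28 -1.49]
rotvec deg tool [-0.   0.  -4.8]
shift cm tool now [54.38 42.33  8.13] in final frame [50.65 46.73  8.14]
```

Request:
jog_arm:
  increments:
    - {"dx": 4.5,"dy": 3.5,"dz": 0,"wx": 0,"wy": 0,"wz": 0,"gripper": 1}
    - {"dx": 4.5,"dy": 3.5,"dz": 0,"wx": 0,"wy": 0,"wz": 0,"gripper": 1}
    - {"dx": 4.5,"dy": 3.5,"dz": 0,"wx": 0,"wy": 0,"wz": 0,"gripper": 1}
    - {"dx": 4.5,"dy": 3.5,"dz": 0,"wx": 0,"wy": 0,"wz": 0,"gripper": 1}
    - {"dx": 4.5,"dy": 3.5,"dz": 0,"wx": 0,"wy": 0,"wz": 0,"gripper": 1}
    - {"dx": 4.5,"dy": 3.5,"dz": 0,"wx": 0,"wy": 0,"wz": 0,"gripper": 1}
    - {"dx": 4.5,"dy": 3.5,"dz": 0,"wx": 0,"wy": 0,"wz": 0,"gripper": 1}
    - {"dx": 4.5,"dy": 3.5,"dz": 0,"wx": 0,"wy": 0,"wz": 0,"gripper": 1}

```text
t: 2.5
position: [0.3969, -0.173, 0.3317]
ee_rot: [0.62, 0.784, 0.0, 0.001]
ft_force: [1.7, -0.0, -0.5]
opening: 1.001
```

Request:
jog_arm:
  increments:
    - {"dx": 4.5,"dy": 3.5,"dz": 1,"wx": 0,"wy": 0,"wz": 0,"gripper": 1}
    - {"dx": 4.5,"dy": 3.5,"dz": 1,"wx": 0,"wy": 0,"wz": 0,"gripper": 1}
    - {"dx": 4.5,"dy": 3.5,"dz": 1,"wx": 0,"wy": 0,"wz": 0,"gripper": 1}
    - {"dx": 4.5,"dy": 3.5,"dz": 1,"wx": 0,"wy": 0,"wz": -4.8,"gripper": 1}

```text
t: 3.0
position: [0.4917, 0.0347, 0.2914]
ee_rot: [0.586, 0.81, 0.0, 0.0]
ft_force: [0.2, -1.7, 0.3]
opening: 1.0
```

```bash
python3 rel.py "[.4896,.039,.128]"
python3 - <<'E'
from plant import *
from h import *
i=camera_info("wrist"); p,d=grab_frame("wrist"); P,u,v=cloud(i,d)
m=(P[:,2]>.155)&(P[:,2]<.175)&(np.hypot(P[:,0]-.49,P[:,1]-.039)<.04); t=P[m]
print(m.sum()); 
if m.sum(): print(t.mean(0),cv2.minAreaRect((t[:,:2]*1000).astype(np.float32)),(u[m].min(),v[m].min(),u[m].max(),v[m].max()))
for r in search_frame("left_grip","wrist")[:2]: print(r)
cv2.imwrite("pics/d.png",cv2.cvtColor(p,cv2.COLOR_RGB2BGR))
E
```

```text
t 3.0 pos [0.4917 0.0347 0.2914] open 1.0 F [ 0.2 -1.7  0.3] j [ 0.05  0.15  1.86 -0.    1.13 -0.27]
rotvec deg tool [ 0.05  0.02 -0.22]
shift cm tool now [ 0.49 -0.08 16.34] in final frame [ 0.48 -0.06 16.34]
712
[0.48762617 0.03893062 0.16262192] ((487.8497009277344, 37.78411102294922), (11.497209548950195, 39.43996047973633), 18.31991958618164) (np.int64(307), np.int64(159), np.int64(321), np.int64(207))
{'bbox': [243.1, 93.8, 382.5, 240.5], 'confidence': 0.8}
```

View pics/d.png

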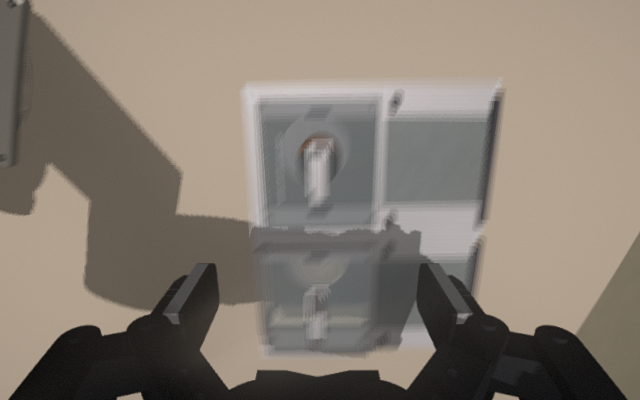

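The wrist picture is slightly blurred. It shows the jar (brown, at 318,147) behind the grip at (316,170), and the dish bay below it. Both measurements agree to 2 mm, so I'll descend and close.

Request:
jog_arm:
  increments:
    - {"dx": 0.45,"dy": -0.15,"dz": 4,"wx": 0,"wy": 0,"wz": 0,"gripper": 1}
    - {"dx": 0,"dy": 0,"dz": 4,"wx": 0,"wy": 0,"wz": 0,"gripper": 1}
    - {"dx": 0,"dy": 0,"dz": 3.5,"wx": 0,"wy": 0,"wz": 0,"gripper": 1}
    - {"dx": 0,"dy": 0,"dz": 2.5,"wx": 0,"wy": 0,"wz": 0,"gripper": 1}
    - {"dx": 0,"dy": 0,"dz": 1.5,"wx": 0,"wy": 0,"wz": 0,"gripper": 1}
    - {"dx": 0,"dy": 0,"dz": 0.5,"wx": 0,"wy": 0,"wz": 0,"gripper": 1}
    - {"dx": 0,"dy": 0,"dz": 0,"wx": 0,"wy": 0,"wz": 0,"gripper": 1}

```text
t: 3.98
position: [0.4886, 0.0365, 0.1317]
ee_rot: [0.587, 0.81, 0.0, 0.0]
ft_force: [-0.5, -0.1, 0.2]
opening: 1.003
```

Request:
jog_arm:
  force: 40
  increments:
    - {"dx": 0,"dy": 0,"dz": 0,"wx": 0,"wy": 0,"wz": 0,"gripper": -1}
    - {"dx": 0,"dy": 0,"dz": 0,"wx": 0,"wy": 0,"wz": 0,"gripper": -1}
    - {"dx": 0,"dy": 0,"dz": 0,"wx": 0,"wy": 0,"wz": 0,"gripper": -1}
    - {"dx": 0,"dy": 0,"dz": 0,"wx": 0,"wy": 0,"wz": 0,"gripper": -1}
    - {"dx": 0,"dy": 0,"dz": 0,"wx": 0,"wy": 0,"wz": 0,"gripper": -1}
    - {"dx": 0,"dy": 0,"dz": 0,"wx": 0,"wy": 0,"wz": 0,"gripper": -1}
    - {"dx": 0,"dy": 0,"dz": 0,"wx": 0,"wy": 0,"wz": 0,"gripper": -1}
    - {"dx": 0,"dy": 0,"dz": 0,"wx": 0,"wy": 0,"wz": 0,"gripper": -1}

```text
t: 4.97
position: [0.4884, 0.0366, 0.1315]
ee_rot: [0.587, 0.81, 0.0, 0.0]
ft_force: [-0.3, 1.0, 5.0]
opening: 0.134
```

```bash
python3 rel.py "[.4887,.0387,.128]"
```

```text
t 4.975 pos [0.4884 0.0366 0.1315] open 0.134 F [-0.3  1.   5. ] j [ 0.05  0.38  1.99 -0.    0.77 -0.27]
rotvec deg tool [ 0.02  0.01 -0.34]
shift cm tool now [0.19 0.1  0.35] in final frame [0.19 0.1  0.35]
```

Opening 0.134 (11.4 mm) means the tab is held. Next I'll lift 18 mm and check.

Request:
jog_arm:
  increments:
    - {"dx": 0,"dy": 0,"dz": -0.5,"wx": 0,"wy": 0,"wz": 0,"gripper": -1}
    - {"dx": 0,"dy": 0,"dz": -0.5,"wx": 0,"wy": 0,"wz": 0,"gripper": -1}
    - {"dx": 0,"dy": 0,"dz": -0.5,"wx": 0,"wy": 0,"wz": 0,"gripper": -1}
    - {"dx": 0,"dy": 0,"dz": -0.4,"wx": 0,"wy": 0,"wz": 0,"gripper": -1}
    - {"dx": 0,"dy": 0,"dz": 0,"wx": 0,"wy": 0,"wz": 0,"gripper": -1}

```text
t: 5.6
position: [0.4882, 0.0366, 0.1506]
ee_rot: [0.587, 0.81, 0.0, 0.0]
ft_force: [-0.1, -0.3, -2.0]
opening: 0.13
```

```bash
python3 rel.py "[.4887,.0387,.15]"
python3 - <<'E'
from plant import *
from h import *
i=camera_info("top"); p,d=grab_frame("top"); P,u,v=cloud(i,d)
s,_=grab_frame("scene")
# window frame edge (front-left) height: points in left-bay area, histogram of z
a=np.radians(18.5);c=np.array([.562,-.0177]); q=(P[:,:2]-c)@np.array([[np.cos(a),-np.sin(a)],[np.sin(a),np.cos(a)]])
for n,y0 in dict(L=.075,R=-.075).items():
    m=(abs(q[:,1]-y0)<.075)&(q[:,0]<.02)&(q[:,0]>-.13)&(P[:,2]>.09)&(P[:,2]<.15)
    print(n,np.histogram(P[m,2],bins=np.arange(.09,.152,.005))[0])
im=np.vstack([p[80:330,180:500],s[120:330,160:480]]); cv2.imwrite("pics/e.png",cv2.cvtColor(cv2.resize(im,None,fx=1.3,fy=1.3),cv2.COLOR_RGB2BGR))
E
```

```text
t 5.6 pos [0.4882 0.0366 0.1506] open 0.13 F [-0.1 -0.3 -2. ] j [ 0.05  0.35  1.98  0.    0.81 -0.27]
rotvec deg tool [ 0.01  0.   -0.35]
shift cm tool now [0.19 0.12 0.06] in final frame [0.19 0.12 0.06]
L [ 0 48 51  0  0  0  0  0  0 13  4  0]
R [   1  396  208   18   22 3527  300    0    0    0    1    0]
```

View pics/e.png

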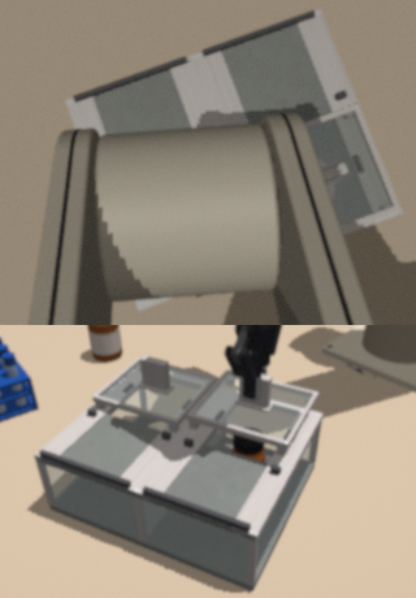

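The far-side crop shows the window raised over the jar (jar at 248,445) and the force shows its weight. Edge depth gives about 19 mm of lift. Next I'll slide it back.

Request:
jog_arm:
  increments:
    - {"dx": 0,"dy": 0.7,"dz": 0,"wx": 0,"wy": 0,"wz": 0,"gripper": -1}
    - {"dx": 0,"dy": 1.1,"dz": 0,"wx": 0,"wy": 0,"wz": 0,"gripper": -1}
    - {"dx": 0,"dy": 1.1,"dz": 0,"wx": 0,"wy": 0,"wz": 0,"gripper": -1}
    - {"dx": 0,"dy": 1.1,"dz": 0,"wx": 0,"wy": 0,"wz": 0,"gripper": -1}
    - {"dx": 0,"dy": 1.1,"dz": 0,"wx": 0,"wy": 0,"wz": 0,"gripper": -1}
    - {"dx": 0,"dy": 1.1,"dz": 0,"wx": 0,"wy": 0,"wz": 0,"gripper": -1}
    - {"dx": 0,"dy": 0.7,"dz": 0,"wx": 0,"wy": 0,"wz": 0,"gripper": -1}
    - {"dx": 0,"dy": 0.5,"dz": 0,"wx": 0,"wy": 0,"wz": 0,"gripper": -1}

```text
t: 6.7
position: [0.5588, 0.06, 0.1502]
ee_rot: [0.587, 0.81, 0.0, -0.0]
ft_force: [-2.7, 3.8, -3.1]
opening: 0.133
```

Request:
jog_arm:
  increments:
    - {"dx": 0,"dy": 0.2,"dz": 0,"wx": 0,"wy": 0,"wz": 0,"gripper": -1}
    - {"dx": 0,"dy": 0.2,"dz": 0,"wx": 0,"wy": 0,"wz": 0,"gripper": -1}
    - {"dx": 0,"dy": 0,"dz": 0,"wx": 0,"wy": 0,"wz": 0,"gripper": -1}

```text
t: 7.08
position: [0.5623, 0.0612, 0.1503]
ee_rot: [0.587, 0.81, 0.0, -0.0]
ft_force: [-1.7, 5.8, -3.3]
opening: 0.135
```

```bash
python3 rel.py "[.4887,.0387,.15]"
```

```text
t 7.075 pos [0.5623 0.0612 0.1503] open 0.135 F [-1.7  5.8 -3.3] j [ 0.09  0.44  1.82  0.    0.88 -0.23]
rotvec deg tool [ 0.01 -0.03 -0.35]
shift cm tool now [ 0.16 -7.69  0.03] in final frame [ 0.21 -7.69  0.03]
```

There is a small sideways load of about 6 N. I'll ease it and creep to the stop.

Request:
jog_arm:
  increments:
    - {"dx": 0.08,"dy": 0.2,"dz": 0,"wx": 0,"wy": 0,"wz": 0,"gripper": -1}
    - {"dx": 0,"dy": 0.15,"dz": 0,"wx": 0,"wy": 0,"wz": 0,"gripper": -1}
    - {"dx": 0,"dy": 0,"dz": 0,"wx": 0,"wy": 0,"wz": 0,"gripper": -1}

```text
t: 7.45
position: [0.565, 0.0623, 0.1501]
ee_rot: [0.587, 0.81, -0.001, -0.0]
ft_force: [-3.8, -1.5, -2.9]
opening: 0.139
```

Request:
jog_arm:
  increments:
    - {"dx": 0,"dy": 0.15,"dz": 0,"wx": 0,"wy": 0,"wz": 0,"gripper": -1}
    - {"dx": 0,"dy": 0,"dz": 0,"wx": 0,"wy": 0,"wz": 0,"gripper": -1}

```text
t: 7.7
position: [0.5651, 0.0624, 0.1496]
ee_rot: [0.587, 0.81, -0.002, -0.001]
ft_force: [-6.8, -3.1, -2.4]
opening: 0.134
```

The position stalled while the opposing force rose to about 7.5 N. That is the rear stop, after 81 mm of travel. Lowering now.

Request:
jog_arm:
  increments:
    - {"dx": 0,"dy": -0.1,"dz": 0.4,"wx": 0,"wy": 0,"wz": 0,"gripper": -1}
    - {"dx": 0,"dy": 0,"dz": 0.5,"wx": 0,"wy": 0,"wz": 0,"gripper": -1}
    - {"dx": 0,"dy": 0,"dz": 0.5,"wx": 0,"wy": 0,"wz": 0,"gripper": -1}
    - {"dx": 0,"dy": 0,"dz": 0.3,"wx": 0,"wy": 0,"wz": 0,"gripper": -1}
    - {"dx": 0,"dy": 0,"dz": 0.15,"wx": 0,"wy": 0,"wz": 0,"gripper": -1}
    - {"dx": 0,"dy": 0,"dz": 0,"wx": 0,"wy": 0,"wz": 0,"gripper": -1}

```text
t: 8.45
position: [0.5651, 0.0623, 0.1316]
ee_rot: [0.587, 0.81, -0.001, -0.001]
ft_force: [-5.5, -2.6, -0.8]
opening: 0.131
```

Back at the original height of 0.1316. I'll release, then go straight up.

Request:
jog_arm:
  increments:
    - {"dx": 0,"dy": 0,"dz": 0,"wx": 0,"wy": 0,"wz": 0,"gripper": 0.6}
    - {"dx": 0,"dy": 0,"dz": 0,"wx": 0,"wy": 0,"wz": 0,"gripper": 0.6}
    - {"dx": 0,"dy": 0,"dz": 0,"wx": 0,"wy": 0,"wz": 0,"gripper": 0.6}
    - {"dx": 0,"dy": 0,"dz": 0,"wx": 0,"wy": 0,"wz": 0,"gripper": 0.6}
    - {"dx": 0,"dy": 0,"dz": 0,"wx": 0,"wy": 0,"wz": 0,"gripper": 0.6}
    - {"dx": 0,"dy": 0,"dz": 0,"wx": 0,"wy": 0,"wz": 0,"gripper": 0.6}

```text
t: 9.2
position: [0.5659, 0.0629, 0.1318]
ee_rot: [0.587, 0.81, 0.0, 0.0]
ft_force: [-0.2, 0.6, 0.2]
opening: 0.801
```

Request:
jog_arm:
  increments:
    - {"dx": 0,"dy": 0,"dz": -2,"wx": 0,"wy": 0,"wz": 0,"gripper": 0.6}
    - {"dx": 0,"dy": 0,"dz": -4,"wx": 0,"wy": 0,"wz": 0,"gripper": 0.6}
    - {"dx": 0,"dy": 0,"dz": -5,"wx": 0,"wy": 0,"wz": 0,"gripper": 0.6}
    - {"dx": 0,"dy": -5,"dz": -5,"wx": 0,"wy": 0,"wz": 0,"gripper": 0.6}
    - {"dx": -4,"dy": -4,"dz": 0,"wx": 0,"wy": 0,"wz": 0,"gripper": 0.6}
    - {"dx": -4,"dy": -4,"dz": 0,"wx": 0,"wy": 0,"wz": 0,"gripper": 0.6}
    - {"dx": -4,"dy": -4,"dz": 0,"wx": 0,"wy": 0,"wz": 0,"gripper": 0.6}
    - {"dx": -4,"dy": 0,"dz": 0,"wx": 0,"wy": 0,"wz": 0,"gripper": 0.6}

```text
t: 10.2
position: [0.4575, -0.1417, 0.2862]
ee_rot: [0.587, 0.809, -0.0, -0.0]
ft_force: [0.8, -0.1, -0.2]
opening: 0.796
```

Request:
jog_arm:
  increments:
    - {"dx": -5,"dy": 0,"dz": 0,"wx": 0,"wy": 0,"wz": 0,"gripper": 0.6}
    - {"dx": -5,"dy": 0,"dz": 0,"wx": 0,"wy": 0,"wz": 0,"gripper": 0.6}
    - {"dx": -4,"dy": 0,"dz": 0,"wx": 0,"wy": 0,"wz": 0,"gripper": 0.6}
    - {"dx": 0,"dy": 0,"dz": 0,"wx": 0,"wy": 0,"wz": 0,"gripper": 0.6}

```text
t: 10.7
position: [0.5038, -0.2756, 0.2857]
ee_rot: [0.588, 0.809, -0.0, 0.0]
ft_force: [-0.9, 0.3, -0.7]
opening: 0.8
```

```bash
python3 rel.py "[.4887,.0387,.15]"
python3 - <<'E'
from plant import *
from h import *
i=camera_info("top"); p,d=grab_frame("top"); P,u,v=cloud(i,d)
s,_=grab_frame("scene")
a=np.radians(18.5)
for n,c in dict(L=(.5665,.0645),R=(.5333,-.1035)).items():
    m=(P[:,2]>.155)&(P[:,2]<.18)&(np.hypot(P[:,0]-c[0],P[:,1]-c[1])<.03); t=P[m]
    print(n,m.sum(),t.mean(0) if m.sum() else "",np.percentile(t[:,2],95) if m.sum() else "")
    if m.sum(): print(cv2.minAreaRect((t[:,:2]*1000).astype(np.float32)))
im=np.vstack([p[60:330,180:500],s[120:330,160:480]]); cv2.imwrite("pics/f.png",cv2.cvtColor(cv2.resize(im,None,fx=1.2,fy=1.2),cv2.COLOR_RGB2BGR))
E
```

```text
t 10.7 pos [ 0.5038 -0.2756  0.2857] open 0.8 F [-0.9  0.3 -0.7] j [-0.52  0.29  1.69 -0.    1.16 -0.84]
rotvec deg tool [ 0.01  0.02 -0.5 ]
shift cm tool now [30.36  8.27 13.56] in final frame [30.28  8.54 13.57]
L 302 [0.56544694 0.0644442  0.16244741] 0.1645074658891589
((565.9313354492188, 64.56824493408203), (12.243579864501953, 39.75867462158203), 18.363012313842773)
R 297 [ 0.53323229 -0.10319681  0.16241771] 0.16436389451958516
((533.5311279296875, -104.02363586425781), (11.884310722351074, 39.76568603515625), 18.744319915771484)
```

View pics/f.png

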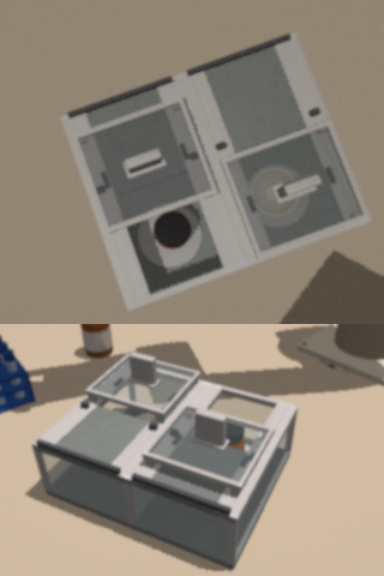

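The picture shows the left window fully back and level, with the jar uncovered at (175,228) and the right window still shut over the dish. In the chamber frame the left grip is at x ≈ +29 mm (top 0.1624) and the right at about -54 mm, unmoved. The arm is clear.

```bash
python3 -c "
from plant import *
print(job_done())"
```

```text
the job is handed in; nothing more can be done
None
```

The window over the capped jar (the left one) is open, and I handed the job in at about 11 s of the 32 s allowed. I gripped its tab, lifted it about 19 mm, slid it back about 80 mm to the rear stop, lowered it onto its rails and let go. The arm then moved clear.

- **Left window:** in the last pictures its grip is at about +29 mm in the chamber frame (the rear stop is +30). The grip top is at 162 mm, the same height as before, so it sits down on its rails. At the end of the slide it stalled and the opposing force rose to about 7.5 N, which fits the stop.
- **Right window:** it is still shut over the dish, with its grip at about -54 mm and unmoved.
- **Forces:** in the readings between moves, the highest wrist force was about 7.5 N, at the stop.

One thing was off: there was a sideways load of about 6 N partway through the slide, which I eased with a 0.8 mm shift. No check failed; the first move call was refused for its format and moved nothing.

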